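Shut the bearing cover and hold the grease gun on its nipple

TASK

On the conveyor's bearing housing, first press the hinged inspection cover down until its catch clicks and holds it shut. Then take the push-type grease gun out of its stand and push its coupler squarely onto the tilted grease nipple until the nipple snaps inward, and finish like that: still gripping the gun, keeping the nipple pushed in against its spring. Leave the other things on the bench where they are.

Things in the scene. Friction and masses are not known exactly. Their poses are not given: they have to be found in the camera images.
- housing: Grey cast bearing housing, fixed to the bench: base plate 150 x 200 x 12 mm, body 120 (along x) x 170 (along y) mm, its flat top 70 mm above the bench, shaft stubs out of both ends along y. Origin: centre of the underside; +x away from the robot at yaw 0, z up. It is found on the robot's left or right half of the bench, turned by up to 0.5 rad. The cover is on its +y half (centre line y = +42 mm in its frame), the nipple on its -y half (y = -45 mm).
- cover (a joint): Hinge angle of the inspection cover, rad: 0 shut (level), grows as it opens; found standing open at 0.6 to 0.95 rad. A stiff hinge keeps it where it is. It swings down under 2 N, until at about 0.15 rad its free edge meets a sprung steel roller catch; pushing past that takes up to about 10 N at 42 mm from the hinge (5 N at the free edge); below about 0.05 rad the roller has sprung back over the edge and holds it shut.
- cover_hinge (a point): On the cover's hinge line, middle of its width; housing frame (+45, +42, +75.5) mm. Hinge line along the housing's y; the cover reaches from here towards the housing's -x (the robot's side). The frame of this point turns with the cover.
- cover_edge (a point): Middle of the cover's free edge, upper face, 85 mm from the hinge line. The cover is a steel plate 85 long x 70 wide x 6 mm thick with a rounded free edge; shut, its upper face is 78.5 mm above the bench, and the catch (roller and bracket 24 mm wide, to 89 mm above the bench) stands at the middle of its free edge, so press farther in, towards the middle of the plate.
- nipple (a joint): How far the brass grease nipple is pushed into its boss along its own axis, m: 0 at rest, 0.0095 at its stop. It resists with 6 N at first and up to about 12 N within the first 2 mm, gives way with a snap (5 N at 6.5 mm), then its spring pushes back with 8 to 9 N from 8 mm to the stop. It springs out again when let go.
- nipple_tip (a point): Top of the nipple's domed head, on its axis; housing frame (-58, -45, +113.5) mm at rest. Its z axis is the nipple's axis pointing outward: tilted 30 degrees from vertical towards the housing's -x. Head 16 mm in diameter, domed with 8 mm radius, on a 10 mm neck; it stands 26 mm out of its boss (a tilted round grey boss 32 mm in diameter).
- gun_handle (a point): Middle of the gun's grip, on its axis, 120 mm above the gun's lower end, z along the gun from coupler to grip. The push-type grease gun is 150 mm long, 0.25 to 0.5 kg, and stands upright, coupler down: from below, steel coupler 31 mm in diameter to 45 mm, barrel 38 mm in diameter to 87 mm, black collar 48 mm in diameter from 87 to 94 mm, black round grip 28 mm in diameter from 94 to 150 mm. Fingertips may rest on the collar.
- gun_mouth (a point): Centre of the gun's lower end, the open mouth of the coupler, z along the gun towards the grip. The cup is 23 mm wide inside and 12 mm deep; the nipple's dome bears on its flat floor.
- stand: White plastic block 100 x 100 x 40 mm, fixed, with a hole 34 mm in diameter and 30 mm deep in the middle of its top; the gun stands in it, its lower end 10 mm above the bench, and lifts straight out. Origin: centre of the underside. It is on the other half of the bench from the housing.
- tin: Bystander: metal can, 56 mm in diameter, 75 mm high; origin under its centre.
- spanner: Bystander: steel spanner lying flat.
- driver: Bystander: screwdriver lying flat.
- brush: Bystander: brush lying flat.
- mug: Bystander: white mug, 80 mm in diameter, 90 mm high.
- bottle: Bystander: white bottle, 66 mm in diameter, 170 mm high.
- partsbox: Bystander: grey open parts box, 120 x 90 x 45 mm.
There are look-alikes about, which are no part of the job. Leave any yellow look-alike of the part that bears gun_handle alone. Leave any orange look-alike of the stand alone.

How it is judged:
On the way, in this order (a step that is already met when the one before it is completed fails the run):
1. the cover is pressed shut and held by its catch (value of joint cover below 0.05 rad), for 0.3 s.
2. the gun is lifted out of its stand by the fingers (height (world z) of gun_mouth above 0.06 m and contact force between the fingers and gun above 2 N), for 0.2 s.
3. the coupler is on the nipple, square to it, and has pushed it in past its snap (z of gun_mouth in the frame of nipple_tip below -0.007 m and x of gun_mouth in the frame of nipple_tip between -0.007 and 0.007 m and y of gun_mouth in the frame of nipple_tip between -0.007 and 0.007 m and angle between the z axis of gun_mouth and the z axis of nipple_tip, either way round below 0.175 rad and value of joint nipple above 0.006 m and contact force between gun and nipple above 2 N), for 0.3 s.
At the end, for the whole second after the job is handed in: Cover under 0.05 rad. Fingers grip the gun; it is at rest, its mouth at least 7 mm past the nipple's top, within 7 mm sideways and 10 degrees of its axis, pressing on it with over 2 N, clear of its stand; the nipple is pushed in over 6 mm, all through the last second (all of step 3 and value of joint cover below 0.05 rad and contact force between the fingers and gun above 2 N and contact force between gun and stand below 0.5 N and linear speed of gun below 0.02 m/s); the arm keeps its last pose, push and grip.
It fails at once if one of the other things on the bench is pushed more than 30 mm (distance of any of tin, spanner, driver, brush, mug, bottle, partsbox from where it was at the start of the episode above 0.03 m).
It also fails if it takes over 58 s, if anything falls off the work surface, if the arm or the gripper's body presses on something with over 40 N, if the wrist force passes 120 N, or if a joint passes its speed limit or range.

ROBOT

A 7-joint arm with a two-finger parallel gripper is mounted at the origin on the work surface. World frame = base frame: x ahead of the robot, y to its left, z up, the work surface at z = 0. Lengths are in m, angles in rad, forces in N, time in s.
With the tool pointing down it reaches from about 0.425 to 0.875 m from the base axis. Payload 4.7 kg.
Tool frame: the origin (TCP) lies at the very end of the fingers, on their centre line; the grasp point (between the pads) lies manip.hold_point_z behind it (manip.hold_point_z is the distance from the TCP to the grasp point, in m); z points along the fingers, y is the line along which they close (so a half turn about z gives the same grasp; the last joint's range is limited). The gripper opens to 85 mm and grips with 20 to 120 N. Pads are 22 mm wide; open, the fingers measure 114 mm over their backs; the gripper's body (76 mm by 85 mm) begins 54 mm behind the grasp point. The pads swing forward as they close: fully open they stand 13 mm farther back than shut.
Start: joints at [-1.32, 0.321, -0.07, 1.45, 0.023, 1.371, -0.057], TCP at [0.153, 0.632, 0.231] pointing down, gripper open.
Joint ranges: [-2.86, 2.86], [-0.3, 2.09], [-1.38, 1.24], [0.06, 2.45], [-1.56, 4.7], [0.09, 2.05], [-2.69, 2.69]. Speed limits (rad/s): [2.57, 2.57, 3.14, 3.14, 3.14, 3.14, 3.14].

INTERFACE

Orientations are given as a rotation vector (axis times angle).
In Python, from plant import sensors, optics, ticket, manip gives the robot as it stands.
- The arm moves only by the tool move_arm, never from a script. Its argument "motion" is text: rows parted by semicolons, each of 7 numbers parted by spaces: the shift along the tool's x, y, z scaled (see below), then the turn, a rotation vector about the tool's x, y, z scaled (see below), then the opening, from 0 (shut) to 1 (fully open). In form: dx dy dz wx wy wz hand; .... A call has 1 to 5 rows; each row is the pose to reach, as a shift and turn from the pose commanded when the call began, along the tool's axes at that moment; what a row does not reach only later rows make up. The controller multiplies each number of a shift by 750 mm and each number of a turn by 90 degrees. A row lasts 1/8 s, in which the tool goes at most 62.5 mm and 10.7 degrees, less where a joint would pass 70% of its speed; a pose out of reach is approached as far as the arm can. A call with a number of a shift or a turn outside -1 to 1 is refused whole. A call with a gripper value outside its range is refused whole. The fingers move at their own pace and stop on an object; the grip force is fixed at half the most. Time passes only in rows, so rows that repeat a pose let the fingers close. It gives the time, the measured TCP pose, the force, the opening and the grip force at its end, in the units of the state.
- sensors.get_obs(): the state, without advancing time (a new reading comes with each control period).
- optics.capture(name): name is "side" or "top"; returns a dict with "frame" (420x560x3 uint8, blue, green, red), "range_z" (420x560 float32, m along the optical axis (not along the pixel's ray), 0 where there is no reading), "K" (3x3 intrinsics, pixels), "k1" (the pictures are not rectified: a ray, as slopes to the right and down, at radius r is drawn at 1 + k1 r^2 times it, then the intrinsics apply), "xyz" and "orientation" of the camera in the world. Camera axes: x right, y down, z forward; pixel columns grow to the right and rows downward; lengths in m; the calibration is good to about 2 mm. A picture is of the moment at which its call begins.
- ticket.finish_job(): hands the job in; it is judged then, once.
The state is a dict: "time": time; "qpos": joint angles; "joint_vel": joint speeds; "joint_efforts": joint torques, N m; "eef_pos": TCP position; "eef_rot": TCP orientation; "force": force on the tool from outside, world axes, zero at the start; "ft_torque": the same for the moment, N m; "finger_gap": opening from 0.0 (shut) to 1.0 (fully open); "grip_force": force on a finger pad.
Only numpy, scipy, OpenCV 4.12 (cv2) and the standard library are available. Lean on these libraries where they do the work, as an engineer would, in place of code of your own. Each camera call takes 0.05 s, during which the arm holds its last target. There are 200 camera calls.

## Working session

There is one attempt and no reset: what is moved stays moved. The work goes in short steps, Python scripts to look and compute and a tool call to move; the robot and the scene stay as the last step left them, time stands still between calls to the robot, and variables do not carry over. Pictures are saved under pics/ and viewed, at most 10 in all, crops included, and the job is handed in when it is done.

Besides the shell and the picture viewer there is one more tool, called after "Call:" in YAML: its name, and indented under it one key for each argument. move_arm: Moves the arm, as the interface text tells. Shifts and turns lie within -1 to 1; 1 stands for 750 mm of shift or 90 degrees of turn. Its arguments: {"type":"object","properties":{"motion":{"type":"string"}},"required":["motion"]}

```bash
ls; mkdir -p pics
cat > h.py <<'E'
import numpy as np, cv2, json
from scipy.spatial.transform import Rotation as R
from plant import sensors, optics, ticket, manip
def cam(n):
    c=optics.capture(n); c['Rm']=None
    o=np.array(c['orientation'],float)
    c['Rm']=o if o.shape==(3,3) else R.from_rotvec(o).as_matrix()
    return c
def cloud(c):
    K=np.array(c['K']);h,w=c['range_z'].shape
    u,v=np.meshgrid(np.arange(w),np.arange(h))
    x=(u-K[0,2])/K[0,0];y=(v-K[1,2])/K[1,1]
    xs,ys=x.copy(),y.copy()
    for _ in range(8):
        f=1+c['k1']*(xs**2+ys**2);xs,ys=x/f,y/f
    z=c['range_z']
    return np.stack([xs*z,ys*z,z],-1)@c['Rm'].T+np.array(c['xyz'])
E
python3 - <<'E'
from h import *
o=sensors.get_obs();print({k:np.round(v,3) for k,v in o.items()}, manip.hold_point_z)
for n in('top','side'):
    c=cam(n);cv2.imwrite(f'pics/{n}0.png',c['frame']);np.savez(f'{n}0.npz',P=cloud(c),f=c['frame'],z=c['range_z'])
    print(n,c['K'],c['k1'],c['xyz'],c['orientation'])
E
```

```text
pics
{'time': np.float64(0.0), 'qpos': array([-1.32 ,  0.322, -0.07 ,  1.452,  0.023,  1.371, -0.057]), 'joint_vel': array([ 0.001, -0.001,  0.001, -0.001, -0.001,  0.003, -0.002]), 'joint_efforts': array([ 0.0000e+00, -4.9359e+01, -3.8200e-01, -3.1433e+01,  1.3000e-02,
        1.1000e-02,  0.0000e+00]), 'eef_pos': array([0.152, 0.631, 0.23 ]), 'eef_rot': array([-3.710e-01, -3.119e+00,  3.000e-03]), 'force': array([-0.06 ,  0.594,  0.578]), 'ft_torque': array([0.028, 0.015, 0.022]), 'grip_force': np.float64(0.0), 'finger_gap': np.float64(1.002)} 0.0187
top [[380.31204688   0.         281.09170656]
 [  0.         380.31204688 207.30695994]
 [  0.           0.           1.        ]] 0.010700230896671234 [ 0.46033756 -0.00321104  1.02644612] [-2.14455841  2.16224626 -0.13438347]
side [[379.7248441    0.         272.4644318 ]
 [  0.         379.7248441  214.43266914]
 [  0.           0.           1.        ]] 0.018592833924239327 [0.3442786  0.90334484 0.89232003] [-0.32950322  2.73433099 -1.25985111]
```

View pics/top0.png

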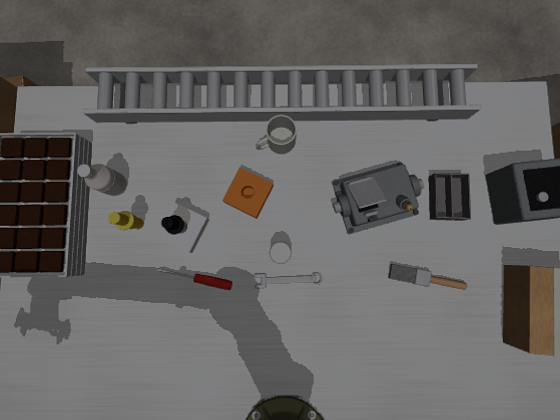

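View pics/side0.png

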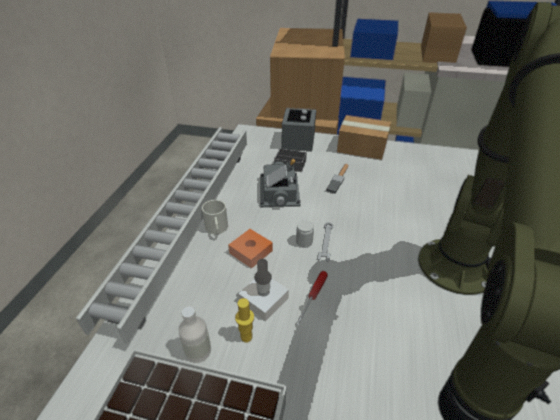

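The top view shows the housing at about (377,197), with its cover at (365,193) and the brass nipple at (408,204). The gun's black grip is at (172,224) in the white stand at about (188,225). The yellow gun (123,220) and orange stand (248,192) are look-alikes. The side view agrees, with the gun at (263,275) and the housing at (280,185).

Run:
```python
from h import *
d=np.load('top0.npz');P,f,z=d['P'],d['f'].astype(int),d['z']
print('table z',np.median(P[240:260,330:380,2]))
roi=np.zeros(z.shape,bool);roi[150:245,325:424]=1
g=f.mean(2); 
print('zhist',np.histogram(P[roi][:,2],bins=np.arange(-.01,.14,.01)))
for lo,hi in((.006,.018),(.064,.076),(.007,.2)):
    m=roi&(P[...,2]>lo)&(P[...,2]<hi)
    m=cv2.morphologyEx(m.astype(np.uint8),cv2.MORPH_OPEN,np.ones((2,2)))>0
    r=cv2.minAreaRect((P[m][:,:2]*1000).astype(np.float32));print(lo,hi,m.sum(),r,cv2.boxPoints(r).tolist())
# brass
hsv=cv2.cvtColor(d['f'],cv2.COLOR_BGR2HSV)
m=roi&(hsv[...,1]>90)
print('brass',m.sum(),np.argwhere(m).mean(0),P[m].mean(0),P[m][P[m][:,2].argmax()])
# gun
r2=np.zeros(z.shape,bool);r2[195,0]=0;r2[195:260,145:220]=1
for lo,hi in((.15,.17),(.08,.15),(.034,.046)):
    m=r2&(P[...,2]>lo)&(P[...,2]<hi);q=(P[m][:,:2]*1000).astype(np.float32)
    print(lo,m.sum(),P[m].mean(0),cv2.minAreaRect(q) if len(q)>3 else'')
s=np.load('side0.npz');Q=s['P']
x,y,zz=Q[...,0],Q[...,1],Q[...,2]
k=(zz>.15)&(zz<.17)&(np.abs(y-P[224,172,1])<.05)&(np.abs(x-.42)<.1);print('side grip top',k.sum(),Q[k].mean(0))
print('side table',np.median(Q[180:190,340:345,2]))
k=np.zeros(zz.shape,bool);k[235:325,230:295]=1
for lo,hi in((.034,.046),):
    q=(Q[k&(zz>lo)&(zz<hi)][:,:2]*1000).astype(np.float32);print('side stand',len(q),cv2.minAreaRect(q))
for n,i,b in(('top',d['f'],(150,325,245,475)),('side',s['f'],(145,240,215,320))):
    c=i[b[0]:b[2],b[1]:b[3]];cv2.imwrite(f'pics/{n}c.png',cv2.resize(c,None,fx=5,fy=5,interpolation=cv2.INTER_CUBIC))
```

```text
table z -0.0009502196351307557
zhist (array([3578, 1643,  496,   44,   34,  102,  161, 1734,  571,  305,  223,
        171,  178,  124,    0]), array([-0.01,  0.  ,  0.01,  0.02,  0.03,  0.04,  0.05,  0.06,  0.07,
        0.08,  0.09,  0.1 ,  0.11,  0.12,  0.13,  0.14]))
0.006 0.018 694 ((587.3922729492188, -168.38314819335938), (151.33416748046875, 388.3255310058594), 16.277084350585938) [[460.337646484375, -3.2110958099365234], [569.1785888671875, -375.9715576171875], [714.4468994140625, -333.5552062988281], [605.60595703125, 39.20526123046875]]
0.064 0.076 2074 ((584.78125, -172.9725799560547), (126.84794616699219, 401.4104919433594), 18.706462860107422) [[460.3375244140625, -3.211091995239258], [589.077880859375, -383.4167175292969], [709.2249755859375, -342.73406982421875], [580.484619140625, 37.4715576171875]]
0.007 0.2 4374 ((592.9481811523438, -187.41128540039062), (151.33416748046875, 427.9708251953125), 16.277084350585938) [[460.33758544921875, -3.2111263275146484], [580.2904663085938, -414.02783203125], [725.5587768554688, -371.6114501953125], [605.6058959960938, 39.20526123046875]]
brass 44 [206.5  408.25] [ 0.57822499 -0.30936621  0.10764334] [ 0.576068   -0.31122078  0.11457462]
0.15 121 [0.53937974 0.26209597 0.15807733] ((539.4315795898438, 262.2258605957031), (25.55998420715332, 25.98793601989746), 1.5078794956207275)
0.08 236 [0.5374308  0.25416793 0.11046324] ((538.8675537109375, 258.3863220214844), (41.600379943847656, 46.808143615722656), 74.1290054321289)
0.034 1131 [0.53746486 0.25577299 0.03868035] ((539.831298828125, 261.9851989746094), (103.26519775390625, 100.36905670166016), 64.02977752685547)
side grip top 0 [nan nan nan]
side table 0.0025877791665510075
side stand 1499 ((580.9762573242188, 187.24403381347656), (138.77264404296875, 309.3812561035156), 27.596290588378906)<stdin>:22: RuntimeWarning: Mean of empty slice.
  ret = um.true_divide(
```

View pics/topc.png

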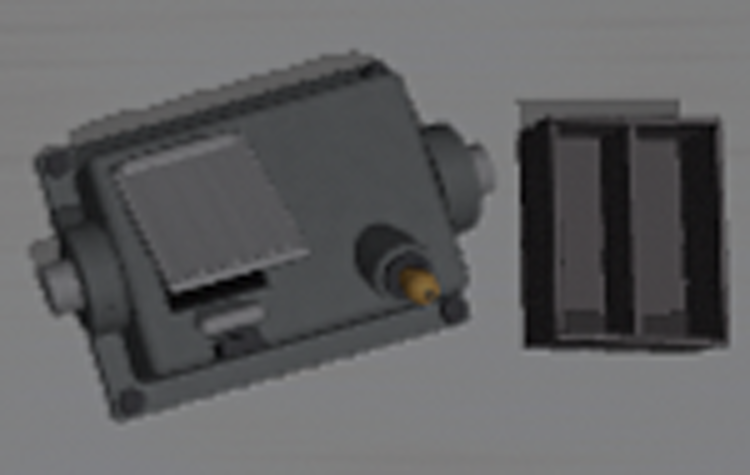

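The crop shows the housing with its long axis tilted and the cover plate at crop (215,210). The catch is below it at (235,330), and the nipple tip is at about (430,295). Next I'll fit the pose again with the pixels that have no depth left out.

Run:
```python
from h import *
d=np.load('top0.npz');P,z=d['P'],d['z'];s=np.load('side0.npz');Q=s['P'];sz=s['z']
roi=np.zeros(z.shape,bool);roi[150:245,325:424]=1;roi&=z>0
def rect(m,P=P):
    m=cv2.morphologyEx(m.astype(np.uint8),cv2.MORPH_OPEN,np.ones((3,3)))>0
    r=cv2.minAreaRect((P[m][:,:2]*1000).astype(np.float32));return m.sum(),r
for lo,hi in((.006,.018),(.062,.073),(.006,.2)):print(lo,hi,rect(roi&(P[...,2]>lo)&(P[...,2]<hi)))
# side: near housing
x,y,zz=Q[...,0],Q[...,1],Q[...,2];k=(sz>0)&(np.hypot(x-.59,y+.23)<.14)
print('side zhist',np.histogram(zz[k],bins=np.arange(-.01,.14,.01))[0])
for lo,hi in((.006,.018),(.062,.073)):print('S',lo,hi,rect(k&(zz>lo)&(zz<hi),Q))
hs=cv2.cvtColor(s['f'],cv2.COLOR_BGR2HSV);m=k&(hs[...,1]>110);print('side brass',m.sum(),Q[m].mean(0) if m.any() else'',np.argwhere(m).mean(0))
k=(sz>0)&(np.hypot(x-.54,y-.262)<.1)
m=k&(zz>.148)&(zz<.17);print('S grip',m.sum(),Q[m].mean(0),Q[m].min(0),Q[m].max(0))
print('S stand',rect(k&(zz>.034)&(zz<.046),Q))
# cover plane
yaw=.284
for c in [(.59,-.234)]:
    R2=np.array([[np.cos(yaw),np.sin(yaw)],[-np.sin(yaw),np.cos(yaw)]])
    L=(P[...,:2]-c)@R2.T
    m=roi&(abs(L[...,1]-.042)<.028)&(P[...,2]>.082)&(P[...,2]<.2)
    xx=L[m][:,0];A=np.polyfit(xx,P[m][:,2],1);print('cover',m.sum(),A,np.arctan(-A[0]),xx.min(),xx.max(),P[m][:,2].max())
```

```text
0.006 0.018 (np.int64(540), ((616.2133178710938, -253.60714721679688), (149.623779296875, 197.8175811767578), 15.417732238769531))
0.062 0.073 (np.int64(2058), ((616.4647827148438, -254.31893920898438), (119.5077896118164, 209.57492065429688), 15.438220977783203))
0.006 0.2 (np.int64(4388), ((616.3628540039062, -253.69000244140625), (149.87026977539062, 239.00469970703125), 15.41678237915039))
side zhist [ 326 1110  267   60   65   84   95  214  403   95   85   57   63   42
    0]
S 0.006 0.018 (np.int64(213), ((614.5183715820312, -240.3633575439453), (148.29127502441406, 180.14828491210938), 15.861477851867676))
S 0.062 0.073 (np.int64(260), ((611.5985107421875, -235.80963134765625), (117.06671142578125, 174.63372802734375), 14.953242301940918))
side brass 26 [ 0.58827516 -0.27390303  0.09779344] [168.07692308 287.84615385]
S grip 97 [0.5404725  0.26621036 0.15830791] [0.52766921 0.25133651 0.14831328] [0.55542763 0.27852102 0.16360946]
S stand (np.int64(832), ((541.7610473632812, 263.27838134765625), (101.68032836914062, 103.34226989746094), 64.49945068359375))
cover 413 [-0.16804516  0.10646955] 0.16648961400293535 -0.039404179513086696 0.06841835073351775 0.12763103457613356
```

```bash
cat >> h.py <<'E'
HY=np.deg2rad(15.42);HC=np.array([.6163,-.2537,0]);HR=R.from_euler('z',HY).as_matrix()
def hw(x,y,z): return HC+HR@np.array([x,y,z])/1000
def rot(zdir,ydir):
    z=np.array(zdir,float);z/=np.linalg.norm(z);y=np.array(ydir,float);y-=z*(y@z);y/=np.linalg.norm(y)
    return np.stack([np.cross(y,z),y,z],1)
def down(deg): a=np.deg2rad(deg);return rot([0,0,-1],[np.cos(a),np.sin(a),0])
def row(p,Rt,o=None):
    o=o or sensors.get_obs();R0=R.from_rotvec(o['eef_rot']).as_matrix()
    d=R0.T@(np.array(p)-o['eef_pos'])/.75;w=R.from_matrix(R0.T@Rt).as_rotvec()/(np.pi/2)
    print('at',np.round(o['eef_pos'],4),'t',round(float(o['time']),2),'F',np.round(o['force'],1),'gap',round(float(o['finger_gap']),3))
    print('go',np.round(p,4),'row',np.round(np.r_[d,w],4))
E
python3 - <<'E'
from h import *
row([.40,.20,.26],down(26))
row([*hw(0,42,0)[:2],.20],down(-19))
print(hw(-58,-45,113.5))
E
```

```text
at [0.1524 0.6314 0.2303] t 0.1 F [ 0.3  0.2 -0.1] gap 0.999
go [0.4  0.2  0.26] row [-0.4558 -0.4818 -0.0387 -0.001   0.0006  0.5604]
at [0.1524 0.6314 0.2303] t 0.1 F [ 0.3  0.2 -0.1] gap 0.999
go [ 0.6051 -0.2132  0.2   ] row [-8.5090e-01 -9.5300e-01  4.2200e-02 -8.0000e-04  1.0000e-03  1.0604e+00]
[ 0.57235301 -0.31250189  0.1135    ]
```

Call:
move_arm:
  motion: "-0.456 -0.482 -0.039 0 0 0.56 0;-0.456 -0.482 -0.039 0 0 0.56 0;-0.456 -0.482 -0.039 0 0 0.56 0;-0.456 -0.482 -0.039 0 0 0.56 0;-0.456 -0.482 -0.039 0 0 0.56 0"

```text
time: 0.72
eef_pos: [0.3085, 0.3592, 0.2495]
eef_rot: [-1.67, -2.661, 0.0]
force: [1.6, 1.6, 0.0]
finger_gap: -0.001
grip_force: 0.0
```

Run:
```python
from h import *
row([*hw(0,42,0)[:2],.20],down(-19))
```

```text
at [0.3085 0.3592 0.2495] t 0.72 F [1.6 1.6 0. ] gap -0.001
go [ 0.6051 -0.2132  0.2   ] row [-8.592e-01  2.460e-02  6.590e-02 -1.000e-04  0.000e+00  4.973e-01]
```

Call:
move_arm:
  motion: "-0.859 0.025 0.06 0 0 0.497 0;-0.859 0.025 0.06 0 0 0.497 0;-0.859 0.025 0.06 0 0 0.497 0;-0.859 0.025 0.06 0 0 0.497 0;-0.859 0.025 0.06 0 0 0.497 0"

```text
time: 1.35
eef_pos: [0.4531, 0.0833, 0.2277]
eef_rot: [-2.554, -1.828, -0.001]
force: [1.8, 0.8, -0.1]
finger_gap: 0.002
grip_force: 0.0
```

Run:
```python
from h import *
row([*hw(0,42,0)[:2],.18],down(-19))
```

```text
at [0.4531 0.0833 0.2277] t 1.35 F [ 1.8  0.8 -0.1] gap 0.002
go [ 0.6051 -0.2132  0.18  ] row [-3.089e-01  3.194e-01  6.340e-02  1.000e-04 -5.000e-04  2.000e-03]
```

Call:
move_arm:
  motion: "-0.309 0.319 0.063 0 0 0 0;-0.309 0.319 0.063 0 0 0 0;-0.309 0.319 0.063 0 0 0 0;-0.309 0.319 0.063 0 0 0 0;-0.309 0.319 0.063 0 0 0 0"

```text
time: 1.98
eef_pos: [0.5951, -0.191, 0.1834]
eef_rot: [-2.551, -1.832, -0.0]
force: [0.5, 0.6, 0.9]
finger_gap: 0.005
grip_force: 0.0
```

Run:
```python
from h import *
row([*hw(0,42,0)[:2],.12],down(-19))
c=cam('side');i=c['frame'][130:230,220:360];cv2.imwrite('pics/s1.png',cv2.resize(i,None,fx=5,fy=5,interpolation=cv2.INTER_CUBIC))
```

```text
at [ 0.5951 -0.191   0.1834] t 1.98 F [0.5 0.6 0.9] gap 0.005
go [ 0.6051 -0.2132  0.12  ] row [-0.0238  0.0222  0.0846 -0.0001 -0.0002  0.0041]
```

View pics/s1.png

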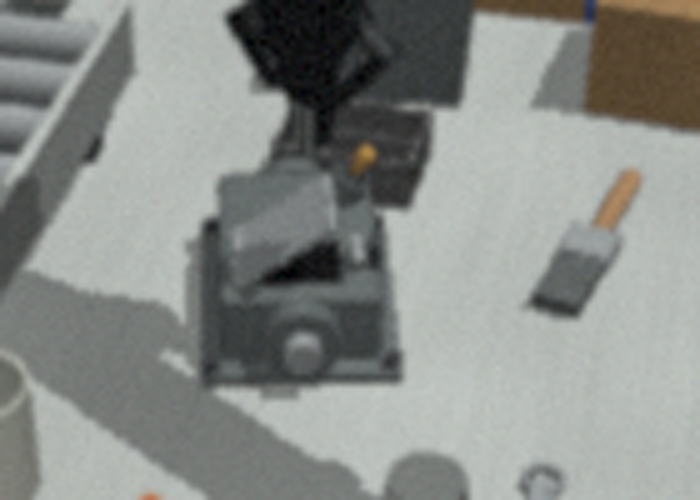

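The finger tip hangs above the cover (crop 300,150), and the catch and nipple are clear of it. I'll let the arm settle and check the lag.

Call:
move_arm:
  motion: "0 0 0.04 0 0 0 0;0 0 0.04 0 0 0 0"

```text
time: 2.28
eef_pos: [0.5922, -0.1892, 0.1512]
eef_rot: [-2.55, -1.828, 0.007]
force: [-0.3, -0.8, 0.2]
finger_gap: -0.003
grip_force: 0.0
```

Run:
```python
from h import *
row([*hw(0,42,0)[:2],.077],down(-19))
```

```text
at [ 0.5922 -0.1892  0.1512] t 2.27 F [-0.3 -0.8  0.2] gap -0.003
go [ 0.6051 -0.2132  0.077 ] row [-0.0246  0.0272  0.0987 -0.0038  0.0007  0.003 ]
```

Call:
move_arm:
  motion: "-0.025 0.027 0.01 0 0 0 0;-0.025 0.027 0.04 0 0 0 0;-0.025 0.027 0.06 0 0 0 0;-0.025 0.027 0.075 0 0 0 0;-0.025 0.027 0.083 0 0 0 0"

```text
time: 2.9
eef_pos: [0.6074, -0.2134, 0.0916]
eef_rot: [-2.552, -1.832, -0.0]
force: [0.3, 0.2, 0.8]
finger_gap: 0.005
grip_force: 0.4
```

Run:
```python
from h import *
row([*hw(0,42,0)[:2],.077],down(-19))
```

```text
at [ 0.6074 -0.2134  0.0916] t 2.9 F [0.3 0.2 0.8] gap 0.005
go [ 0.6051 -0.2132  0.077 ] row [-0.0007 -0.0029  0.0194 -0.0001 -0.0003  0.0039]
```

Call:
move_arm:
  motion: "0 -0.003 0.006 0 0 0 0;0 -0.003 0.012 0 0 0 0;0 -0.003 0.016 0 0 0 0;0 -0.003 0.019 0 0 0 0;0 -0.003 0.019 0 0 0 0"

```text
time: 3.52
eef_pos: [0.6053, -0.2135, 0.0786]
eef_rot: [-2.553, -1.831, -0.001]
force: [-2.4, 0.8, 7.5]
finger_gap: -0.0
grip_force: 3.7
```

Call:
move_arm:
  motion: "0 0 0.003 0 0 0 0;0 0 0.005 0 0 0 0;0 0 0.006 0 0 0 0;0 0 0.006 0 0 0 0"

```text
time: 4.03
eef_pos: [0.6055, -0.2136, 0.0783]
eef_rot: [-2.552, -1.83, -0.004]
force: [-12.0, 5.1, 30.6]
finger_gap: 0.002
grip_force: 15.2
```

The push now meets a hard stop at about 31 N and z = 78.3 mm, so the cover is shut. I'll retract and verify with a close look.

Call:
move_arm:
  motion: "0 0 -0.02 0 0 0 0;0 0 -0.08 0 0 0 0;0 0 -0.16 0 0 0 0;0 0 -0.22 0 0 0 0;0 0 -0.22 0 0 0 0"

```text
time: 4.65
eef_pos: [0.6073, -0.2146, 0.2424]
eef_rot: [2.548, 1.828, 0.008]
force: [0.4, -0.2, -0.6]
finger_gap: 0.001
grip_force: 0.0
```

Run:
```python
from h import *
c=cam('side');i=c['frame'][130:230,220:360];cv2.imwrite('pics/s2.png',cv2.resize(i,None,fx=5,fy=5,interpolation=cv2.INTER_CUBIC))
for n in('side','top'):
    c=cam(n);P=cloud(c);L=(P-HC)@HR
    m=(c['range_z']>0)&(abs(L[...,1]-.042)<.03)&(abs(L[...,0]-.0)<.03)&(P[...,2]<.13)
    print(n,m.sum(),np.polyfit(L[m][:,0],P[m][:,2],1) if m.sum()>5 else'')
row([.43,.05,.25],down(6));row([.5395,.263,.22],down(26))
```

```text
side 158 [-0.0075627   0.07995429]
top 562 [0.00532943 0.07737149]
at [ 0.6048 -0.2129  0.2368] t 4.8 F [-0.1  0.4 -0.3] gap 0.002
go [0.43 0.05 0.25] row [ 0.2574 -0.3331 -0.017  -0.0009 -0.0004 -0.2742]
at [ 0.6048 -0.2129  0.2368] t 4.8 F [-0.1  0.4 -0.3] gap 0.002
go [0.5395 0.263  0.22  ] row [ 5.732e-01 -2.857e-01  2.300e-02 -9.000e-04 -5.000e-04 -4.965e-01]
```

View pics/s2.png

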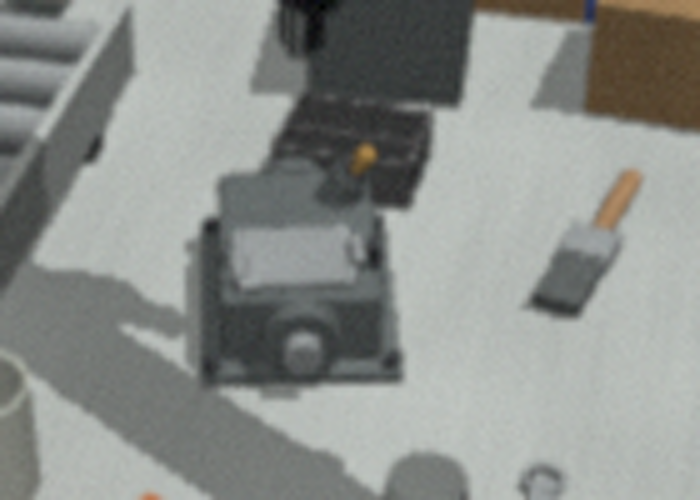

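The picture shows the cover lying level at crop (295,255), with the catch over its edge. The cloud slopes of ±0.008 rad confirm it is shut. Next is the gun.

Call:
move_arm:
  motion: "0.573 -0.286 0 0 0 -0.496 1;0.573 -0.286 0 0 0 -0.496 1;0.573 -0.286 0 0 0 -0.496 1;0.573 -0.286 0 0 0 -0.496 1;0.573 -0.286 0 0 0 -0.496 1"

```text
time: 5.42
eef_pos: [0.5612, 0.0983, 0.2363]
eef_rot: [-1.662, -2.664, 0.003]
force: [1.2, 0.2, -0.5]
finger_gap: 0.999
grip_force: 0.0
```

Run:
```python
from h import *
row([.5398,.263,.24],down(26))
```

```text
at [0.5612 0.0983 0.2363] t 5.42 F [ 1.2  0.2 -0.5] gap 0.999
go [0.5398 0.263  0.24  ] row [ 0.2098  0.071  -0.005  -0.0015 -0.0004  0.0011]
```

Call:
move_arm:
  motion: "0.21 0.071 0 0 0 0 1;0.21 0.071 0 0 0 0 1;0.21 0.071 0 0 0 0 1;0.21 0.071 0 0 0 0 1"

```text
time: 5.92
eef_pos: [0.5388, 0.2662, 0.2353]
eef_rot: [-1.653, -2.668, 0.004]
force: [-0.1, -0.3, 0.4]
finger_gap: 1.001
grip_force: 0.0
```

Run:
```python
from h import *
c=cam('side');P=cloud(c);x,y,z=P[...,0],P[...,1],P[...,2]
m=(c['range_z']>0)&(np.hypot(x-.54,y-.263)<.02)&(z>.13)&(z<.162);print(m.sum(),P[m].mean(0),P[m].min(0),P[m].max(0))
row([.5398,.263,.107],down(26))
```

```text
139 [0.53985432 0.2692814  0.1509563 ] [0.5275643  0.25200473 0.1301202 ] [0.55516536 0.27830377 0.1619585 ]
at [0.54   0.2628 0.2357] t 5.97 F [ 0.7 -0.6 -0.6] gap 1.003
go [0.5398 0.263  0.107 ] row [ 0.0004  0.0005  0.1715 -0.0024  0.0004  0.002 ]
```

Call:
move_arm:
  motion: "0 0 0.06 0 0 0 1;0 0 0.12 0 0 0 1;0 0 0.16 0 0 0 1;0 0 0.171 0 0 0 1;0 0 0.171 0 0 0 1"

```text
time: 6.6
eef_pos: [0.5419, 0.26, 0.1097]
eef_rot: [1.668, 2.662, -0.001]
force: [0.2, 0.1, -0.1]
finger_gap: 1.001
grip_force: 0.0
```

Call:
move_arm:
  motion: "0 0 0 0 0 0 0;0 0 0 0 0 0 0;0 0 0 0 0 0 0;0 0 0 0 0 0 0;0 0 0 0 0 0 0"

```text
time: 7.22
eef_pos: [0.5422, 0.2615, 0.1106]
eef_rot: [1.666, 2.663, 0.002]
force: [-0.3, 0.1, 4.8]
finger_gap: 0.315
grip_force: 58.8
```

Call:
move_arm:
  motion: "0 0 -0.03 0 0 0 0;0 0 -0.08 0 0 0 0;0 0 -0.13 0 0 0 0;0 0 -0.18 0 0 0 0;0 0 -0.2 0 0 0 0"

```text
time: 7.85
eef_pos: [0.542, 0.2612, 0.2609]
eef_rot: [1.666, 2.663, 0.002]
force: [-0.1, -0.3, -3.7]
finger_gap: 0.312
grip_force: 60.3
```

Run:
```python
from h import *
o=sensors.get_obs()
c=cam('side');P=cloud(c);x,y,z=P[...,0],P[...,1],P[...,2]
e=o['eef_pos'];print(e,o['force'],R.from_rotvec(o['eef_rot']).as_matrix()[:,2])
k=(c['range_z']>0)&(np.hypot(x-e[0],y-e[1])<.035)&(z>.09)&(z<e[2]+.02)
for a in np.arange(.1,e[2]+.02,.01):
    m=k&(abs(z-a)<.005)
    if m.sum()>3:print(round(a,3),m.sum(),P[m][:,0].min().round(4),P[m][:,0].max().round(4),((P[m][:,0].min()+P[m][:,0].max())/2).round(4),'ymax',P[m][:,1].max().round(4))
print('lowest',z[(c['range_z']>0)&(np.hypot(x-e[0],y-e[1])<.03)&(z>.06)].min())
b=c['frame'][170:330,190:350];cv2.imwrite('pics/s3.png',cv2.resize(b,None,fx=3.5,fy=3.5,interpolation=cv2.INTER_CUBIC))
```

```text
[0.54197069 0.26116778 0.26090812] [-0.05566212 -0.29982527 -3.73394095] [ 1.26505061e-03  7.82138826e-04 -9.99998894e-01]
0.16 8 0.5268 0.5486 0.5377 ymax 0.2777
0.17 28 0.5263 0.5519 0.5391 ymax 0.2803
0.18 33 0.526 0.5553 0.5406 ymax 0.2791
0.19 29 0.5264 0.5545 0.5405 ymax 0.2795
0.2 27 0.526 0.5541 0.5401 ymax 0.2794
0.21 32 0.5223 0.5546 0.5384 ymax 0.2833
0.22 43 0.522 0.5541 0.5381 ymax 0.2817
0.23 46 0.522 0.5571 0.5396 ymax 0.2824
0.24 33 0.5224 0.5567 0.5395 ymax 0.283
0.25 73 0.5177 0.5632 0.5404 ymax 0.2864
0.26 71 0.5173 0.5603 0.5388 ymax 0.2879
0.27 54 0.5151 0.561 0.5381 ymax 0.2794
0.28 42 0.5152 0.5635 0.5393 ymax 0.2794
lowest 0.16302718138866712
```

View pics/s3.png

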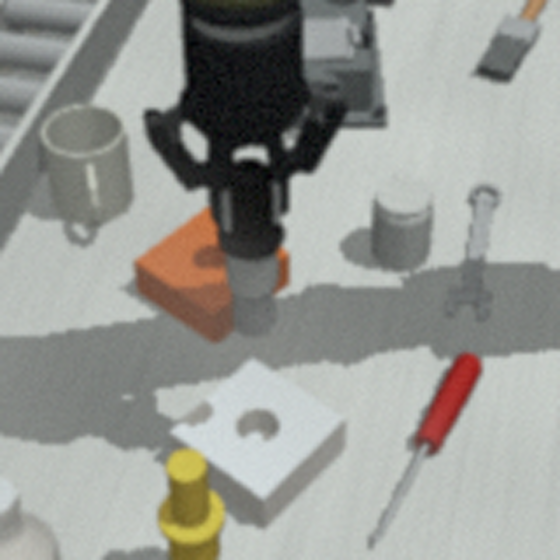

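The gun is out of the stand, upright in the fingers, with its mouth about 0.1 m below the TCP. I'll carry it towards the nipple.

```bash
cat >> h.py <<'E'
AX=HR@np.array([-.5,0,np.sqrt(.75)])
def pose(s,off=0,yd=-10):  # s: mouth height above nipple top along axis
    a=np.deg2rad(yd);return hw(-58,-45,113.5)+AX*(.100+s)+off, rot(-AX,[np.cos(a),np.sin(a),0])
E
python3 - <<'E'
from h import *
row([.47,-.28,.30],down(-10));print(pose(.05))
E
```

```text
at [0.5423 0.2614 0.2619] t 7.9 F [ 0.4  0.4 -2.1] gap 0.316
go [ 0.47 -0.28  0.3 ] row [-0.6069 -0.4024 -0.0521  0.0016 -0.0008  0.3994]
(array([ 0.50005282, -0.33244384,  0.24340381]), array([[ 0.16854927,  0.85980571,  0.48200132],
       [ 0.95589041, -0.26191374,  0.13294632],
       [ 0.24055077,  0.43833244, -0.8660254 ]]))
```

Call:
move_arm:
  motion: "-0.06 -0.04 -0.052 0 0 0.05 0;-0.14 -0.09 -0.052 0 0 0.1 0;-0.21 -0.14 -0.052 0 0 0.18 0;-0.28 -0.19 -0.052 0 0 0.25 0;-0.34 -0.23 -0.052 0 0 0.3 0"

```text
time: 8.52
eef_pos: [0.4976, -0.0383, 0.2967]
eef_rot: [-2.243, -2.197, 0.003]
force: [1.0, -0.6, -2.8]
finger_gap: 0.311
grip_force: 60.5
```

Run:
```python
from h import *
row([.47,-.28,.30],down(-10));row(*pose(.06))
```

```text
at [ 0.4976 -0.0383  0.2967] t 8.53 F [ 1.  -0.6 -2.8] gap 0.311
go [ 0.47 -0.28  0.3 ] row [-3.23e-01 -3.01e-02 -4.30e-03 -1.70e-03  2.00e-04  9.78e-02]
at [ 0.4976 -0.0383  0.2967] t 8.53 F [ 1.  -0.6 -2.8] gap 0.311
go [ 0.4952 -0.3338  0.2521] row [-0.394   0.0052  0.0596 -0.3098  0.1291  0.1317]
```

Call:
move_arm:
  motion: "-0.08 -0.01 -0.004 0 0 0.03 0;-0.16 -0.02 -0.004 0 0 0.06 0;-0.24 -0.03 -0.004 0 0 0.098 0;-0.31 -0.03 -0.004 0 0 0.098 0;-0.323 -0.03 -0.004 0 0 0.098 0"

```text
time: 9.15
eef_pos: [0.4695, -0.2826, 0.3001]
eef_rot: [-2.412, -2.012, 0.006]
force: [-0.3, -0.3, -3.5]
finger_gap: 0.315
grip_force: 60.4
```

Run:
```python
from h import *
row(*pose(.05))
```

```text
at [ 0.4695 -0.2826  0.3001] t 9.15 F [-0.3 -0.3 -3.5] gap 0.315
go [ 0.5001 -0.3324  0.2434] row [-0.0579  0.0523  0.0756 -0.2981  0.1542  0.0329]
```

Call:
move_arm:
  motion: "-0.058 0.04 0 -0.1 0.05 0.01 0;-0.058 0.04 0 -0.2 0.1 0.02 0;-0.058 0.052 0.03 -0.298 0.154 0.033 0;-0.058 0.052 0.06 -0.298 0.154 0.033 0;-0.058 0.052 0.076 -0.298 0.154 0.033 0"

```text
time: 9.78
eef_pos: [0.502, -0.3258, 0.2418]
eef_rot: [2.236, 1.782, 0.71]
force: [0.9, 0.7, -3.3]
finger_gap: 0.316
grip_force: 61.2
```

Run:
```python
from h import *
row(*pose(.05))
o=sensors.get_obs();print(o['qpos'].round(2),R.from_rotvec(o['eef_rot']).as_matrix()[:,2],-AX)
for n,b in(('side',(110,220,210,360)),('top',(150,340,250,480))):
    c=cam(n);np.savez(n+'1.npz',P=cloud(c),f=c['frame'],z=c['range_z'])
    cv2.imwrite(f'pics/{n}4.png',cv2.resize(c['frame'][b[0]:b[2],b[1]:b[3]],None,fx=5,fy=5,interpolation=cv2.INTER_CUBIC))
a=cv2.imread('pics/side4.png');t=cv2.imread('pics/top4.png')
cv2.imwrite('pics/both4.png',cv2.resize(np.vstack([a,t]),(420,600)))
```

```text
at [ 0.502  -0.3258  0.2418] t 9.78 F [ 0.9  0.7 -3.3] gap 0.316
go [ 0.5001 -0.3324  0.2434] row [-0.0084  0.001  -0.0044 -0.0023 -0.0049  0.0034]
[-0.28 -0.    1.1   1.9  -0.54  1.06  0.81] [ 0.48020047  0.14115389 -0.86572691] [ 0.48200132  0.13294632 -0.8660254 ]
```

View pics/both4.png

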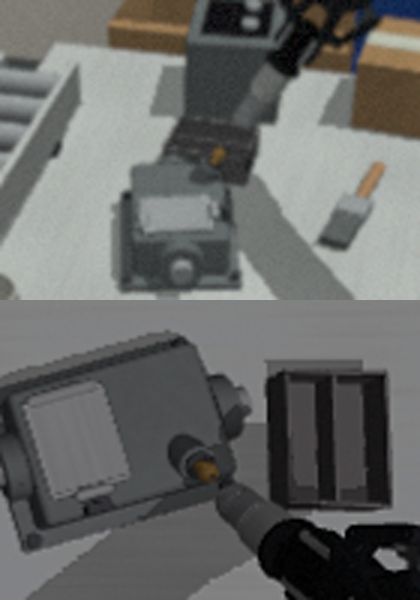

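The pictures show the gun tilted along the nipple's axis, with its mouth just up and out from the brass head: side about (240,120) against (217,155), top about (230,490) against (207,470). Now I'll measure the lateral offset within each camera.

```bash
cat > fit.py <<'E'
from h import *
from scipy.optimize import least_squares
NT=hw(-58,-45,113.5);NF=np.stack([HR[:,0]*np.sqrt(.75)+np.array([0,0,.5]),HR[:,1],AX],1)
def fit(n,c,tcp,zt):
    P,f,z=c
    L=(P-NT)@NF; ok=z>0
    t=(tcp-NT)@NF; zl=zt@NF
    # gun: subtract nominal axis through the TCP
    dpt=L[...,2]-t[2]; ax=t[:2]+np.outer(dpt.ravel()/zl[2],zl[:2]).reshape(*dpt.shape,2)
    for lo,hi,r in((-.098,-.060,.0155),(-.052,-.016,.019)):
        m=ok&(dpt>lo)&(dpt<hi)&(np.linalg.norm(L[...,:2]-ax,axis=-1)<.028)
        q=(L[...,:2]-ax)[m]
        if len(q)<10: print(n,'few',len(q));continue
        s=least_squares(lambda p:np.hypot(*(q-p).T)-r,[0,0],loss='soft_l1',f_scale=.001)
        print(n,'gun r',r,len(q),'off TCP axis mm',(s.x*1e3).round(1),'rms',np.sqrt(np.mean(s.fun**2)).round(4),'-> in nipple frame',((s.x+np.median(ax[m],0))*1e3).round(1),'zmin',L[m][:,2].min().round(4))
    hs=cv2.cvtColor(f,cv2.COLOR_BGR2HSV)
    m=ok&(np.linalg.norm(L,axis=-1)<.035)&(hs[...,1]>80)
    q=L[m];print(n,'brass',len(q),'zmax',q[:,2].max().round(4))
    h=q[q[:,2]>-.012]
    if len(h)>6:
        s=least_squares(lambda p:np.linalg.norm(h-p,axis=1)-.008,[0,0,-.008],loss='soft_l1',f_scale=.001);print('  dome centre',(s.x*1e3).round(1),len(h))
if __name__=='__main__':
    import sys
    o=sensors.get_obs();Rt=R.from_rotvec(o['eef_rot']).as_matrix()
    for n in('side','top'):
        if len(sys.argv)>1: d=np.load(n+'1.npz');c=(d['P'],d['f'],d['z'])
        else: k=cam(n);c=(cloud(k),k['frame'],k['range_z'])
        fit(n,c,o['eef_pos'],-Rt[:,2])
    print('tcp in nipple frame',((o['eef_pos']-NT)@NF*1e3).round(1))
E
python3 fit.py x; python3 fit.py
```

```text
side gun r 0.0155 81 off TCP axis mm [-1.2 -1.9] rms 0.0021 -> in nipple frame [2.2 4.3] zmin 0.0491
side gun r 0.019 99 off TCP axis mm [-1.  -0.6] rms 0.0024 -> in nipple frame [2.4 5.3] zmin 0.0951
side brass 23 zmax 0.0007
  dome centre [ 1.4  2.6 -5.8] 14
top gun r 0.0155 126 off TCP axis mm [-3.8 -1.6] rms 0.0007 -> in nipple frame [-0.5  4.7] zmin 0.0491
top gun r 0.019 150 off TCP axis mm [-3.1 -0.5] rms 0.0008 -> in nipple frame [0.2 5.4] zmin 0.095
top brass 46 zmax 0.0008
  dome centre [ 0.5 -0.9 -9.3] 37
tcp in nipple frame [  3.4   5.6 146.9]
side gun r 0.0155 80 off TCP axis mm [-0.  -1.6] rms 0.0022 -> in nipple frame [3.3 4.6] zmin 0.05
side gun r 0.019 99 off TCP axis mm [ 0.1 -0.4] rms 0.002 -> in nipple frame [3.4 5.5] zmin 0.095
side brass 23 zmax 0.0022
  dome centre [ 3.2 -0.  -8.9] 15
top gun r 0.0155 133 off TCP axis mm [-1.4 -3.3] rms 0.0008 -> in nipple frame [1.9 2.9] zmin 0.049
top gun r 0.019 161 off TCP axis mm [-1.  -2.1] rms 0.0008 -> in nipple frame [2.4 3.8] zmin 0.0954
top brass 47 zmax 0.0019
  dome centre [-0.6 -0.8 -8.1] 35
tcp in nipple frame [  3.4   5.6 146.9]
```

Run:
```python
from fit import *
o=sensors.get_obs();t=(o['eef_pos']-NT)@NF;print((t*1e3).round(1),o['qpos'].round(2))
row(o['eef_pos']+NF@np.array([-.0018,-.0037,-.033]),pose(0)[1],o)
```

```text
[  5.2   4.1 148.7] [-0.28 -0.    1.1   1.89 -0.54  1.06  0.81]
at [ 0.504  -0.3271  0.2448] t 9.97 F [ 0.5  0.6 -3.5] gap 0.316
go [ 0.5193 -0.3267  0.2154] row [-0.0057  0.0002  0.044  -0.0002 -0.0034  0.005 ]
```

Call:
move_arm:
  motion: "-0.003 0 0.015 0 -0.003 0.004 0;-0.006 0 0.03 0 -0.003 0.004 0;-0.006 0 0.044 0 -0.003 0.004 0;-0.006 0 0.044 0 -0.003 0.004 0"

```text
time: 10.48
eef_pos: [0.5186, -0.3267, 0.2139]
eef_rot: [2.24, 1.772, 0.704]
force: [-0.7, -0.6, -3.5]
finger_gap: 0.31
grip_force: 61.2
```

```bash
python3 fit.py; python3 fit.py; python3 -c "
from h import *
o=sensors.get_obs();print(o['qpos'].round(3),o['eef_pos'])
i=[]
for n,b in(('side',(120,250,200,362)),('top',(165,370,245,482))):
    i.append(cv2.resize(cam(n)['frame'][b[0]:b[2],b[1]:b[3]],(420,300),interpolation=cv2.INTER_CUBIC))
cv2.imwrite('pics/both5.png',np.vstack(i))"
```

```text
side gun r 0.0155 80 off TCP axis mm [-0.4 -1.5] rms 0.0025 -> in nipple frame [ 1.6 -0.7] zmin 0.0169
side gun r 0.019 93 off TCP axis mm [-0.1 -0.3] rms 0.0021 -> in nipple frame [2.  0.4] zmin 0.063
side brass 22 zmax 0.001
  dome centre [ 2.4  0.4 -6. ] 14
top gun r 0.0155 121 off TCP axis mm [-2.5 -3.1] rms 0.0008 -> in nipple frame [-0.5 -2.3] zmin 0.0173
top gun r 0.019 143 off TCP axis mm [-1.7 -1.8] rms 0.0008 -> in nipple frame [ 0.3 -1.2] zmin 0.0632
top brass 36 zmax -0.0016
  dome centre [ 0.5 -0.8 -9.7] 25
tcp in nipple frame [  2.1   0.6 114.8]
side gun r 0.0155 74 off TCP axis mm [-0.2 -1.7] rms 0.0024 -> in nipple frame [ 2.2 -2. ] zmin 0.0187
side gun r 0.019 92 off TCP axis mm [ 0.1 -0.4] rms 0.0023 -> in nipple frame [ 2.4 -0.7] zmin 0.0642
side brass 22 zmax 0.0005
  dome centre [ 3.6  0.6 -9. ] 14
top gun r 0.0155 121 off TCP axis mm [-2.5 -2.5] rms 0.0008 -> in nipple frame [-0.1 -2.8] zmin 0.0182
top gun r 0.019 147 off TCP axis mm [-2.  -1.4] rms 0.0009 -> in nipple frame [ 0.3 -1.7] zmin 0.0644
top brass 38 zmax -0.0002
  dome centre [ 0.1 -1.2 -8.4] 24
tcp in nipple frame [  2.3  -0.3 116. ]
[-0.263  0.091  1.103  1.908 -0.647  1.031  0.891] [ 0.51843322 -0.32797453  0.21564884]
```

View pics/both5.png

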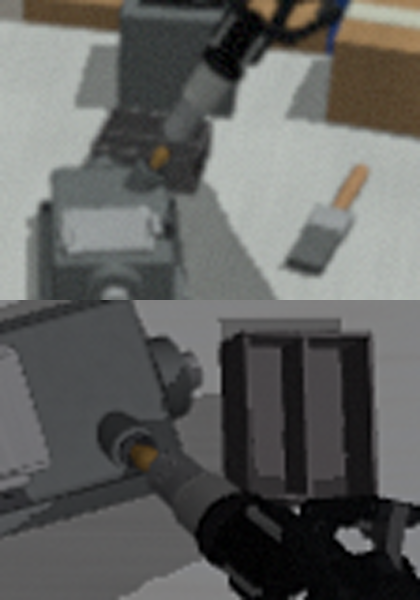

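The mouth is about (-1, -2) mm off laterally and 17 mm above the head. I'll correct that and enter slowly.

Run:
```python
from fit import *
o=sensors.get_obs()
for d in (-.010,-.025):row(o['eef_pos']+NF@np.array([.001,.0022,d]),pose(0)[1],o)
```

```text
at [ 0.5184 -0.3278  0.2157] t 10.78 F [-0.2 -0.  -3.8] gap 0.31
go [ 0.5235 -0.3242  0.2075] row [ 0.0032 -0.0003  0.0133  0.0012 -0.0006 -0.0002]
at [ 0.5184 -0.3278  0.2157] t 10.78 F [-0.2 -0.  -3.8] gap 0.31
go [ 0.5307 -0.3222  0.1945] row [ 0.0032 -0.0003  0.0333  0.0012 -0.0006 -0.0002]
```

Call:
move_arm:
  motion: "0.003 0 0.006 0 0 0 0;0.003 0 0.013 0 0 0 0;0.003 0 0.02 0 0 0 0;0.003 0 0.027 0 0 0 0;0.003 0 0.032 0 0 0 0"

```text
time: 11.4
eef_pos: [0.5304, -0.3221, 0.1943]
eef_rot: [2.239, 1.77, 0.705]
force: [0.1, 0.4, -2.8]
finger_gap: 0.313
grip_force: 61.1
```

```bash
python3 fit.py; python3 -c "
from h import *
o=sensors.get_obs();print(o['force'].round(1),o['qpos'].round(2))"
```

```text
side gun r 0.0155 76 off TCP axis mm [-0.1 -1.2] rms 0.0022 -> in nipple frame [3.1 0.8] zmin -0.0061
side gun r 0.019 94 off TCP axis mm [ 0.3 -0.7] rms 0.0023 -> in nipple frame [3.4 1.3] zmin 0.0396
side brass 8 zmax -0.0133
top gun r 0.0155 109 off TCP axis mm [-2.9 -2.1] rms 0.0008 -> in nipple frame [ 0.3 -0.1] zmin -0.0057
top gun r 0.019 124 off TCP axis mm [-2.3 -0.9] rms 0.0008 -> in nipple frame [0.9 1. ] zmin 0.0396
[ 0.2 -0.  -4. ] [-0.25  0.14  1.08  1.92 -0.71  1.01  0.93]Traceback (most recent call last):
  File "fit.py", line 28, in <module>
    fit(n,c,o['eef_pos'],-Rt[:,2])
    ~~~^^^^^^^^^^^^^^^^^^^^^^^^^^^
  File "fit.py", line 18, in fit
    q=L[m];print(n,'brass',len(q),'zmax',q[:,2].max().round(4))
                                         ~~~~~~~~~~^^
    return umr_maximum(a, axis, None, out, keepdims, initial, where)
ValueError: zero-size array to reduction operation maximum which has no identity
```

The mouth is already about 6 mm past the nipple's top with no contact force, so the head is in the cup. Now I'll push.

Call:
move_arm:
  motion: "0 0 0.004 0 0 0 0;0 0 0.008 0 0 0 0;0 0 0.011 0 0 0 0;0 0 0.013 0 0 0 0"

```text
time: 12.0
eef_pos: [0.5346, -0.3218, 0.1876]
eef_rot: [2.239, 1.768, 0.708]
force: [-7.5, 0.3, 3.8]
finger_gap: 0.314
grip_force: 62.3
```

Call:
move_arm:
  motion: "0 0 0.003 0 0 0 0;0 0 0.006 0 0 0 0;0 0 0.008 0 0 0 0;0 0 0.008 0 0 0 0"

```text
time: 12.5
eef_pos: [0.5378, -0.3208, 0.1821]
eef_rot: [2.238, 1.769, 0.707]
force: [-7.3, -0.5, 6.3]
finger_gap: 0.312
grip_force: 62.7
```

```bash
python3 fit.py 2>/dev/null; python3 -c "
from fit import *
o=sensors.get_obs();f=o['force']-[0,0,-3.6];print(o['force'].round(1),(f@NF).round(1),((o['eef_pos']-NT)@NF*1e3).round(1))"
```

```text
side gun r 0.0155 70 off TCP axis mm [-0.3 -1.5] rms 0.0019 -> in nipple frame [ 3.4 -0.4] zmin -0.0199
side gun r 0.019 87 off TCP axis mm [-0.2 -0.8] rms 0.0023 -> in nipple frame [3.4 0.4] zmin 0.0253
[-7.   0.2  5.9] [-1.1  2.1 11.6] [ 3.4  1.2 77.2]
```

Call:
move_arm:
  motion: "0 0 0.002 0 0 0 0;0 0 0.004 0 0 0 0;0 0 0.004 0 0 0 0"

```text
time: 12.92
eef_pos: [0.5387, -0.3225, 0.1816]
eef_rot: [2.238, 1.765, 0.708]
force: [-15.5, 0.4, 17.1]
finger_gap: 0.313
grip_force: 64.0
```

```bash
python3 fit.py 2>/dev/null; python3 -c "
from fit import *
o=sensors.get_obs();f=o['force']-[0,0,-3.6];print(o['force'].round(1),(f@NF).round(1),((o['eef_pos']-NT)@NF*1e3).round(1))"
```

```text
side gun r 0.0155 75 off TCP axis mm [-0.5  0. ] rms 0.0027 -> in nipple frame [ 3.5 -0.8] zmin -0.0212
side gun r 0.019 89 off TCP axis mm [0.1 0.3] rms 0.0019 -> in nipple frame [ 3.9 -0.4] zmin 0.0246
[-14.6   0.4  17.8] [-1.3  4.3 25.5] [ 3.7 -0.6 76.5]
```

The axial force climbs to 25 N with almost no travel, and the mouth is 21 mm past the nipple's rest position (12 mm cup plus 9.5 mm). The nipple is at its stop. I'll hold there, then hand in.

Call:
move_arm:
  motion: "0 0 0 0 0 0 0;0 0 0 0 0 0 0;0 0 0 0 0 0 0;0 0 0 0 0 0 0;0 0 0 0 0 0 0"

```text
time: 13.6
eef_pos: [0.5387, -0.3224, 0.1816]
eef_rot: [2.238, 1.765, 0.708]
force: [-15.0, -0.5, 17.3]
finger_gap: 0.311
grip_force: 64.0
```

```bash
python3 -c "
from fit import *
o=sensors.get_obs();print(o['force'].round(1),o['grip_force'],((o['eef_pos']-NT)@NF*1e3).round(1))
print(ticket.finish_job())"
```

```text
[-15.   -0.5  17.3] 64.00574326515198 [ 3.7 -0.6 76.5]
the job is handed in; nothing more can be done
None
```

I handed the job in at about 13.6 s with the cover shut and the gun gripped and holding the nipple at its stop with about 25 N; `finish_job` gave no verdict, so I can't confirm it passed.

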